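Lower a ratchet document stand to writing slope

TASK

The document stand is still set to a steep reading slope and its ratchet will not let the board down. Throw the pawl lever back off the ratchet wheel, push the board down to a low writing slope of about 20 degrees above level, then throw the pawl lever forward again so that it lies on the wheel and the board is locked. Leave the stapler, the glue stick and the marker beside it as they are.

Things in the scene. Friction and masses are not known exactly. Their poses are not given: they have to be found in the camera images.
- stand: grey steel document stand, fixed to the worktop: base plate 225 mm deep (its x from -125 to +100 mm) and 256 mm wide. Origin under it at worktop height; its x points from the board's hinge to the rear, y to its left, z up; yaw 0 to 0.33 rad. Two low cheeks carry the hinge axle; the ratchet wheel and the pawl lever are outside the right (-y) cheek.
- board (a joint): slope of the board above level, rad (0 = level on its rests, 1.13 = steepest; starts 0.8 to 1.02, wanted about 0.35). Stiff hinge: the board stays where it is left. Pushing it down near the top edge takes 2 to 6 N, lifting it up to 10 N. With the pawl on the wheel it can only be raised, and clicks every 7.5 degrees.
- pawl (a joint): angle of the pawl lever, rad: 0.02 = nose at the bottom of a tooth gap, up to 0.1 riding on the teeth (on; starts so within a moment), 0.78 = thrown back against its stop (off). It grows as the lever swings to the rear (stand +x). The lever's weight tips it over at about 0.3, to whichever side; throwing it takes 1 to 3 N at the grip.
- board_hinge (a point): middle of the hinge axle, along stand y, 64 mm above the worktop, 90 mm in front (-x) of the stand's origin. A wall cabinet hangs 0.58 m above the worktop from about x = 0.64 m on: keep the hand low behind the stand.
- board_edge (a point): middle of the board's upper edge, on its face: 205 mm up the slope from the hinge axis and 14 mm out from it at right angles to the face. Board 230 mm wide, 6 mm thick, with a lip at its low edge; a fixed notepad and its low clip bar cover it up to 155 mm from the axis; the strip above that is bare face.
- pawl_grip (a point): middle of the pawl lever's grip, a level black round bar 18 mm thick and 45 mm long that points outward (along stand -y) from the top of the lever; it lies 50 mm outside the board's right edge, about 155 mm high when on and 147 mm when off, and swings about pawl_pivot at radius 129 mm (it moves 95 mm to the rear from on to off)
- pawl_pivot (a point): point on the pawl lever's level pivot axis (along stand y), in the same upright plane as pawl_grip; 32 mm above the worktop, 72 mm behind the hinge axis. Seen from here the line to the grip leans 0.305 rad to the front (-x) of upright when the joint is 0, and tips to the rear by the joint value.
- stapler: black desk stapler, 144 x 38 x 46 mm high, loose, to the right of the stand. Origin under its middle, long along its y.
- glue_stick: standing glue stick, 24 mm thick, 88 mm high, loose, to the left of the stand at the rear. Origin under its middle.
- marker: black marker lying flat, 133 mm long, 16 mm thick, loose, to the left of the stand. Origin under its middle, long along its y.

How it is judged:
By the outcome, as a careful person would: the job done as asked, in the order asked, and still so for the second after the job is handed in, with the robot touching nothing.
It also fails if it takes over 48 s, if anything falls off the work surface, if the arm or the gripper's body presses on something with over 40 N, if the wrist force passes 120 N, or if a joint passes its speed limit or range.

ROBOT

A 6-joint arm with a two-finger parallel gripper is mounted at the origin on a cart in front of the work surface, level with it; the furniture and walls round the work are solid. World frame = base frame: x ahead of the robot, y to its left, z up, the work surface at z = 0. Lengths are in m, angles in rad, forces in N, time in s.
With the tool pointing down it reaches from about 0.25 to 0.775 m from the base axis. Payload 4 kg.
Tool frame: the origin (TCP) lies midway between the tips of the shut fingers; the grasp point (between the pads) lies 19 mm behind it (robot.tcp_to_grasp is the z of the grasp point in the tool frame, in m); z points along the fingers, y is the line along which they close (so a half turn about z gives the same grasp; the last joint's range is limited). The gripper opens to 94 mm and grips with 3 to 60 N. Pads are 16 mm wide; open, the fingers measure 119 mm over their backs; the gripper's body (75 mm by 177 mm) begins 78 mm behind the grasp point.
Start: joints at [1.104, 0.087, 1.371, -0, 1.684, -0.103], TCP at [0.196, 0.514, 0.178] pointing down, gripper open.
Joint ranges: [-3.1, 3.1], [-0.76, 2.03], [0.27, 2.55], [-1.08, 4.22], [0.17, 2.65], [-2.57, 2.57]. Speed limits (rad/s): [2.79, 2.79, 3.14, 3.14, 3.14, 3.14].

INTERFACE

Orientations are given as [roll, pitch, yaw] about the fixed x, y, z axes, in that order (R = Rz(yaw) Ry(pitch) Rx(roll)).
In Python, from bench import robot gives the robot as it stands. The module is installed in compiled form; this text tells all that it offers.
- The arm moves only by the tool move_arm, never from a script. Its argument "motion" is one flat list of numbers, 7 for each row, row after row: the turn, a rotation vector about the tool's x, y, z in units of 45 degrees (1.0 is 45 degrees), then the shift along the tool's x, y, z in units of 100 mm (1.0 is 100 mm), then the opening, from 0 (shut) to 1 (fully open). A call has 1 to 12 rows; each row shifts and turns the commanded pose from where the row before left it, along the tool's axes as they then stand; what a row does not reach is not made up. A row lasts 1/12 s, in which the tool goes at most 41.7 mm and 7.16 degrees, less where a joint would pass 70% of its speed; a pose out of reach is approached as far as the arm can. A call with a number of a shift or a turn outside -1 to 1 is refused whole. A call with a gripper value outside its range is refused whole. The fingers move at their own pace and stop on an object; the grip force is fixed at half the most. Time passes only in rows, so rows that do not move let the fingers close. It gives the time, the measured TCP pose, the force, the opening and the grip force at its end, in the units of the state.
- robot.get_obs(): the state, without advancing time (a new reading comes with each control period).
- robot.snapshot(name): name is "scene" or "top" or "wrist"; returns the picture (420x560x3 uint8, red, green, blue); there is no depth.
- robot.get_calibration(name): a dict with "fx", "fy", "cx", "cy" (pixels), "R" (3x3) and "t" (3): a world point X has camera coordinates R X + t. Camera axes: x right, y down, z forward; pixel columns grow to the right and rows downward; lengths in m; the calibration is good to about 2 mm. A picture is of the moment at which its call begins: read the wrist's pose just before it. get_calibration takes no time and is no camera call; for the wrist camera it gives the pose at the moment of the call.
- robot.close_job(): hands the job in; it is judged then, once.
The state is a dict: "time": time; "joint_positions": joint angles; "qvel": joint speeds; "joint_torque": joint torques, N m; "tool_pos": TCP position; "ee_rot": TCP orientation; "wrist_force": force on the tool from outside, world axes, zero at the start; "wrist_torque": the same for the moment, N m; "width": finger opening in m; "finger_force": force on a finger pad.
Only numpy, scipy, OpenCV 4.12 (cv2) and the standard library are available. Lean on these libraries where they do the work, as an engineer would, in place of code of your own. Each camera call takes 0.05 s, during which the arm holds its last target. There are 200 camera calls.

## Working session

There is one attempt and no reset: what is moved stays moved. The work goes in short steps, Python scripts to look and compute and a tool call to move; the robot and the scene stay as the last step left them, time stands still between calls to the robot, and variables do not carry over. Pictures are saved under pics/ and viewed, at most 10 in all, crops included, and the job is handed in when it is done.

Besides the shell and the picture viewer there is one more tool, called after "Emit:" as name(argument=value, ...), one argument or row to a line, values as JSON. move_arm: Moves the arm, as the interface text tells. Shifts and turns lie within -1 to 1; 1 stands for 100 mm of shift or 45 degrees of turn. Its arguments: {"type":"object","properties":{"motion":{"type":"array","items":{"type":"number"}}},"required":["motion"]}

```bash
mkdir -p pics
python3 - <<'E'
from bench import robot
import cv2,numpy as np
o=robot.get_obs();print(o['time'],o['tool_pos'],o['ee_rot'],o['width'],robot.tcp_to_grasp)
for n in("scene","top"):
    cv2.imwrite(f"pics/{n}0.png",robot.snapshot(n)[:,:,::-1])
    c=robot.get_calibration(n);R=np.array(c['R']);print(n,c['fx'],c['cx'],c['cy'],-R.T@np.array(c['t']),R[2])
E
```

```text
0.0 [0.19545556 0.51345498 0.17652036] [-3.13942779e+00 -2.00393387e-04  2.77777914e+00] 0.09381594780579697 -0.0188
scene 455.50455106988466 273.69880596255285 208.19331614332359 [0.58649591 0.94773677 0.87572578] [-0.04582407 -0.7527727  -0.65668364]
top 390.5474702422863 280.46145104322767 212.07792935249864 [0.36240984 0.0835017  1.22373903] [ 0.14674858  0.01200806 -0.98910094]
```

View pics/scene0.png

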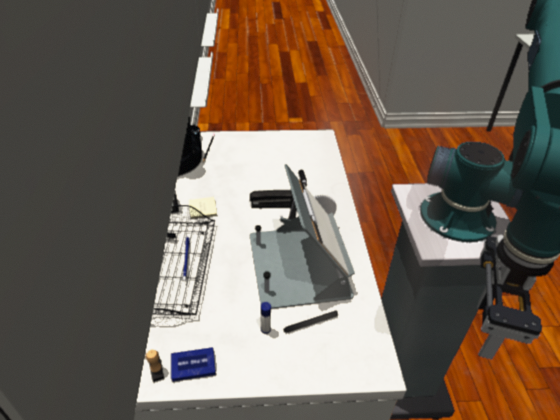

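View pics/top0.png

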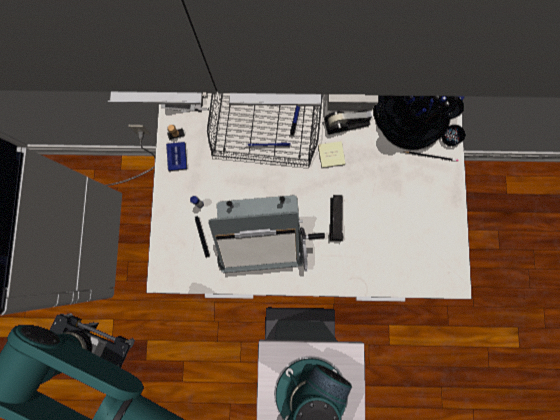

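The scene view shows the stand with its board steep. In the top view the base plate is at about (212–302, 195–275), the black grip at (316, 236), the stapler at (336, 218), the marker at (202, 237) and the glue stick at (196, 201). I'll zoom in next.

Run:
```python
import cv2,numpy as np
a=cv2.imread('pics/top0.png')[185:285,185:350];a=cv2.resize(a,None,fx=4.8,fy=4.8,interpolation=cv2.INTER_CUBIC)
cv2.imwrite('pics/topc.png',a)
```

```text
(no output)
```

View pics/topc.png

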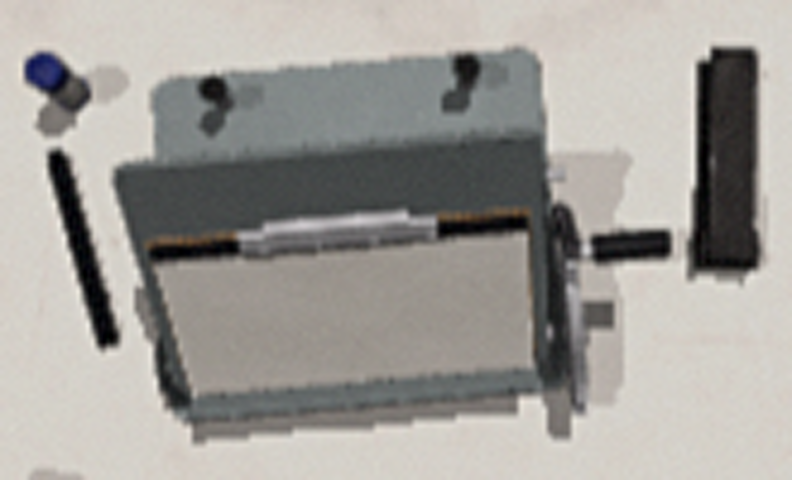

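```bash
cat > h.py <<'E'
import numpy as np
from bench import robot
def ray(n,uv,z):
    c=robot.get_calibration(n);R=np.array(c['R']);C=-R.T@np.array(c['t'])
    d=R.T@np.array([(uv[0]-c['cx'])/c['fx'],(uv[1]-c['cy'])/c['fy'],1]);return C+d*(z-C[2])/d[2]
def proj(n,X):
    c=robot.get_calibration(n);p=np.array(c['R'])@X+c['t'];return np.array([c['cx']+c['fx']*p[0]/p[2],c['cy']+c['fy']*p[1]/p[2]])
E
python3 - <<'E'
from h import *
t=lambda u,v,z:ray('top',(185+u/4.8,185+v/4.8),z)
P={}
for k,a in dict(rl=(155,82,.006),rr=(540,48,.006),g1=(592,246,.157),g2=(670,243,.157),st1=(712,48,.046),st2=(755,48,.046),st3=(755,268,.046),st4=(705,268,.046),glue=(48,70,.088)).items(): P[k]=t(*a);print(k,P[k].round(4))
for z in(.2,.22,.24): 
  a,b=t(117,170,z),t(545,132,z);print(z,a.round(4),b.round(4),np.linalg.norm(a-b),np.arctan2(a[0]-b[0],0)if 0 else np.arctan2(-(a-b)[0],(a-b)[1]))
d=P['rl']-P['rr'];print('rear',np.linalg.norm(d),np.arctan2(-d[0],d[1]))
d=P['g1']-P['g2'];print('grip',np.linalg.norm(d),np.arctan2(-d[0],d[1]))
E
```

```text
rl [0.5717 0.2991 0.006 ]
rr [0.5988 0.0453 0.006 ]
g1 [0.4552 0.019  0.157 ]
g2 [ 0.4577 -0.0254  0.157 ]
st1 [ 0.5928 -0.0632  0.046 ]
st2 [ 0.5933 -0.0907  0.046 ]
st3 [ 0.4528 -0.09    0.046 ]
st4 [ 0.4523 -0.0587  0.046 ]
glue [0.564 0.351 0.088]
0.2 [0.4888 0.2836 0.2   ] [0.514 0.048 0.2  ] 0.23693631715362204 0.10669934334624752
0.22 [0.4863 0.2797 0.22  ] [0.511  0.0487 0.22  ] 0.23230747504014798 0.10669934334624737
0.24 [0.4838 0.2758 0.24  ] [0.5081 0.0494 0.24  ] 0.22767863292667395 0.10669934334624717
rear 0.25523926208338654 0.10639007661866101
grip 0.04445041638362833 0.05630009147504346
```

The points agree with the sizes given:
- **Stand:** yaw is about 0.106 and its origin is at about (0.486, 0.162). The rear edge measures 255 mm against 256 mm.
- **Grip:** it lies at (0.456, -0.004), and the model predicts (0.455, -0.008).
- **Board:** the slope is about 0.98 rad.

The plan is to straddle the grip with the fingers open along stand x. First I'll lift and yaw the tool.

Emit:
move_arm(
  motion=[0,0,0,0,0,-0.4,1,0,0,0,0,0,-0.4,1,0,0,0,0,0,-0.4,1,0,0,0.155,0,0,-0.1,0.5,0,0,0.155,0,0,-0.1,0.5,0,0,0.155,0,0,0,0.5,0,0,0.155,0,0,0,0.5,0,0,0.155,0,0,0,0.5,0,0,0.155,0,0,0,0.5,0,0,0.155,0,0,0,0.5,0,0,0.155,0,0,0,0.5,0,0,0.16,0,0,0,0.5],
)

```text
time: 1.1
tool_pos: [0.1956, 0.5139, 0.317]
ee_rot: [-3.141, 0.001, 1.673]
wrist_force: [0.3, 0.1, -0.4]
width: 0.047
finger_force: 0.0
```

Emit:
move_arm(
  motion=[0,0,0,-0.38,0.14,0,0.45,0,0,0,-0.38,0.14,0,0.45,0,0,0,-0.38,0.14,0,0.45,0,0,0,-0.38,0.14,0,0.45,0,0,0,-0.38,0.14,0,0.45,0,0,0,-0.38,0.14,0,0.45,0,0,0,-0.38,0.14,0,0.45,0,0,0,-0.38,0.14,0,0.45,0,0,0,-0.38,0.14,0,0.45,0,0,0,-0.38,0.14,0,0.45,0,0,0,-0.38,0.14,0,0.45,0,0,0,-0.38,0.14,0,0.45],
)

```text
time: 2.1
tool_pos: [0.4121, 0.0769, 0.3174]
ee_rot: [-3.142, -0.0, 1.679]
wrist_force: [1.1, 1.2, 0.3]
width: 0.0422
finger_force: 0.0
```

Emit:
move_arm(
  motion=[0,0,0,-0.3,0.12,0,0.45,0,0,0,-0.3,0.12,0,0.45,0,0,0,-0.25,0.11,0,0.45,0,0,0,0,0,0,0.45,0,0,0,0,0,0,0.45],
)

```text
time: 2.52
tool_pos: [0.4559, -0.0029, 0.3165]
ee_rot: [-3.139, -0.001, 1.676]
wrist_force: [-0.3, 0.5, -0.6]
width: 0.0427
finger_force: 0.0
```

Run:
```python
from h import *
import cv2
o=robot.get_obs();print(o['tool_pos'],o['ee_rot'])
for X in([.4547,-.0077,.157],[.4565,-.0032,.157]):print(proj('wrist',np.array(X)))
cv2.imwrite("pics/w1.png",robot.snapshot('wrist')[:,:,::-1])
```

```text
[ 0.45593137 -0.00289205  0.31651088] [-3.13901430e+00 -1.02334872e-03  1.67617326e+00]
[270.6504909 190.5030557]
[272.86657963 186.38805627]
```

View pics/w1.png

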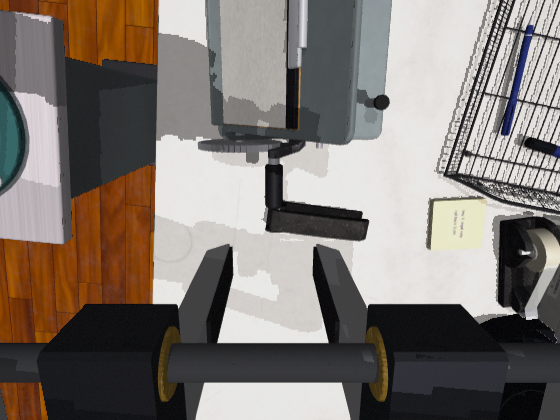

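The wrist view shows the grip centred at (274, 186), which matches the measured point (0.457, -0.003, 0.157). The grip lies between the finger lines, so I'll descend over it.

Emit:
move_arm(
  motion=[0,0,0,-0.07,0,0.36,0.45,0,0,0,0,0,0.36,0.45,0,0,0,0,0,0.36,0.45,0,0,0,0,0,0.36,0.45,0,0,0,0,0,0.36,0.45,0,0,0,0,0,0,0.45,0,0,0,0,0,0,0.45],
)

```text
time: 3.15
tool_pos: [0.4545, -0.0075, 0.1361]
ee_rot: [-3.137, -0.002, 1.681]
wrist_force: [-0.8, -0.6, -0.0]
width: 0.0423
finger_force: 0.0
```

Emit:
move_arm(
  motion=[0,0,0,0,0.14,0,0.45,0,0,0,0,0.14,0,0.45,0,0,0,0,0.14,0,0.45,0,0,0,0,0.14,0,0.45,0,0,0,0,0.14,0,0.45,0,0,0,0,0.14,0,0.45,0,0,0,0,0.1,0,0.45,0,0,0,0,0,0,0.45,0,0,0,0,0,0,0.45],
)

```text
time: 3.9
tool_pos: [0.5514, 0.0015, 0.14]
ee_rot: [3.138, 0.001, 1.68]
wrist_force: [0.3, -0.4, 0.2]
width: 0.0424
finger_force: 0.0
```

Emit:
move_arm(
  motion=[0,0,0,0,0,-0.36,0.45,0,0,0,0,0,-0.36,0.45,0,0,0,0,0,-0.36,0.45,0,0,0,0,0,-0.36,0.45,0,0,0,0,0,-0.36,0.1,0,0,0,0.33,-0.146,0,0,0,0,0,0.33,-0.146,0,0,0,0,0,0.33,-0.146,0,0,0,0,0,0.33,-0.146,0,0,0,0,0,0.33,-0.146,0,0,0,0,0,0,0,0,0,0,0,0,0,0,0,0],
)

```text
time: 4.9
tool_pos: [0.4584, 0.1585, 0.3193]
ee_rot: [3.139, -0.0, 1.682]
wrist_force: [0.3, -0.6, 0.1]
width: 0.0006
finger_force: 0.0
```

Run:
```python
from h import *
import cv2
o=robot.get_obs();print(o['tool_pos'],o['ee_rot'],o['width'])
a=robot.snapshot('top')[185:285,185:350,::-1];b=robot.snapshot('wrist')[:,:,::-1]
a=cv2.resize(a,None,fx=2.4,fy=2.4,interpolation=cv2.INTER_CUBIC);b=cv2.resize(b,(400,300))
m=np.zeros((300,800,3),np.uint8);m[:240,:396]=a[:240];m[:,400:]=b;cv2.imwrite("pics/m2.png",m)
```

```text
[0.45844103 0.15852535 0.31931859] [ 3.13884812e+00 -3.85702624e-05  1.68244074e+00] 0.0005919681367264683
```

View pics/m2.png

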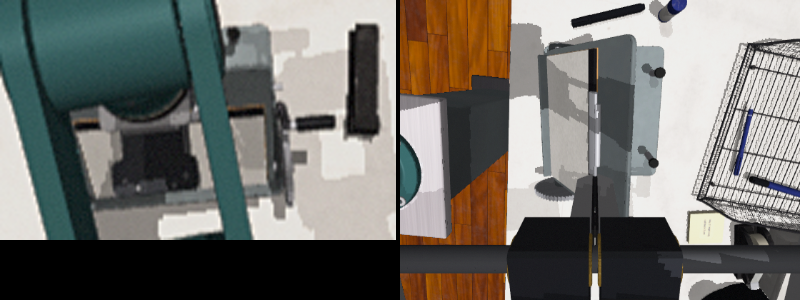

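The top view shows the grip still at its "on" place (pixel 316, 236), so the lever either slipped out or fell back. I'll go back over the grip and check partway through the throw.

Emit:
move_arm(
  motion=[0,0,0,-0.33,-0.03,0,0.45,0,0,0,-0.33,-0.03,0,0.45,0,0,0,-0.33,-0.04,0,0.45,0,0,0,-0.33,-0.04,0,0.45,0,0,0,-0.33,-0.04,0,0.45,0,0,0,0,0,0.36,0.45,0,0,0,0,0,0.36,0.45,0,0,0,0,0,0.36,0.45,0,0,0,0,0,0.36,0.45,0,0,0,0,0,0.4,0.45,0,0,0,0,0,0,0.45,0,0,0,0,0,0,0.45],
)

```text
time: 6.0
tool_pos: [0.4573, -0.0095, 0.1311]
ee_rot: [-3.134, -0.002, 1.677]
wrist_force: [-0.2, 0.3, 0.8]
width: 0.0424
finger_force: 0.0
```

```bash
cat > look.py <<'E'
from h import *
import cv2,sys
o=robot.get_obs();print(o['tool_pos'],o['ee_rot'],o['width'],o['wrist_force'])
a=robot.snapshot('top')[185:285,185:350,::-1];b=robot.snapshot('wrist')[:,:,::-1]
a=cv2.resize(a,None,fx=2.4,fy=2.4,interpolation=cv2.INTER_CUBIC);b=cv2.resize(b,(400,300))
m=np.zeros((300,800,3),np.uint8);m[:240,:396]=a[:240];m[:,400:]=b;cv2.imwrite("pics/%s.png"%sys.argv[1],m)
E
python3 look.py m3
```

```text
[ 0.45725173 -0.00948042  0.13106721] [-3.13439027e+00 -1.64474877e-03  1.67663602e+00] 0.04240549746618128 [-0.22061809  0.33635295  0.80755478]
```

View pics/m3.png

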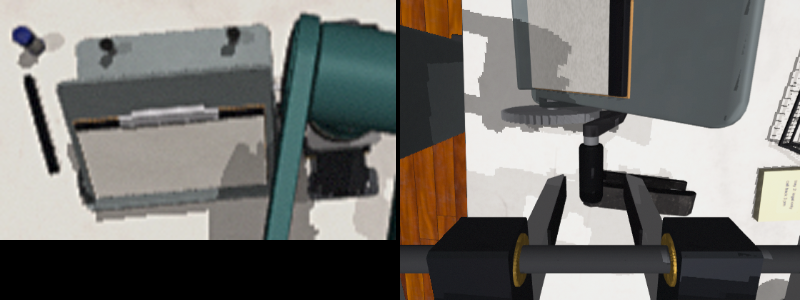

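The grip is between the fingertips in the wrist crop, with the tips at (555, 178) and (640, 178) and the bar at (592, 170). I'll push part of the way and watch the force.

Emit:
move_arm(
  motion=[0,0,0,0,0.1,0,0.45,0,0,0,0,0.1,0,0.45,0,0,0,0,0.1,0,0.45,0,0,0,0,0,0,0.45,0,0,0,0,0,0,0.45],
)

```text
time: 6.52
tool_pos: [0.495, -0.0059, 0.1412]
ee_rot: [3.129, 0.004, 1.679]
wrist_force: [-0.8, -0.1, 13.1]
width: 0.0425
finger_force: 6.6
```

```bash
cat > grip.py <<'E'
from h import *
import cv2
ps=.1065;O=np.array([.4868,.1656,0])
def S(x,y,z):return O+[x*np.cos(ps)-y*np.sin(ps),x*np.sin(ps)+y*np.cos(ps),z]
o=robot.get_obs();print(o['time'],o['tool_pos'],o['wrist_force'])
for q in(.05,.2,.4,.6,.78):
    a=q-.305;print(q,S(-.018+.129*np.sin(a),-.165,.032+.129*np.cos(a)).round(4),proj('wrist',S(-.018+.129*np.sin(a),-.165,.032+.129*np.cos(a))).round())
w=robot.snapshot('wrist');cv2.imwrite('pics/last.png',w[:,:,::-1])
d=(w.max(2)<45).astype(np.uint8)
n,l,s,c=cv2.connectedComponentsWithStats(d)
for i in range(1,n):
    if 150<s[i][4]<60000:print(s[i],c[i].round())
E
python3 grip.py
```

```text
6.5167 [ 0.49496708 -0.00594524  0.14120085] [-0.82110831 -0.11180669 13.14671759]
0.05 [ 0.4541 -0.0038  0.1568] [198. 240.]
0.2 [ 0.473  -0.0018  0.1603] [232. 242.]
0.4 [0.4986 0.0009 0.1604] [280. 242.]
0.6 [0.5237 0.0036 0.1554] [325. 239.]
0.78 [0.5451 0.0059 0.1467] [360. 234.]
[ 209    0   25  135 2892] [222.  66.]
[ 484    0   76  237 2364] [528. 135.]
[   0   41   48  169 3418] [ 13. 113.]
[382  75  27  25 501] [395.  87.]
[222 158  51  32 835] [245. 173.]
[ 170  199  206  155 7595] [264. 284.]
[331 247  42  49 562] [356. 264.]
[  359   265   201   155 11847] [444. 363.]
[    0   305   187   115 14154] [107. 365.]
```

View pics/last.png

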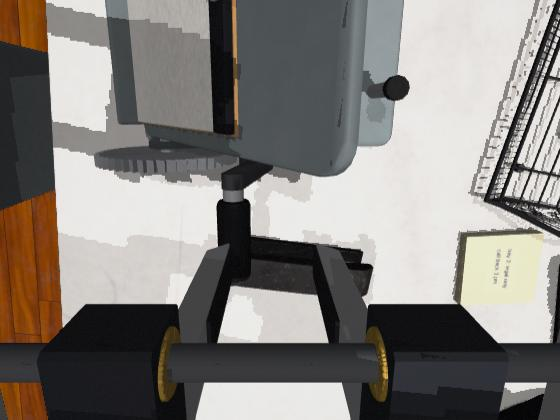

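Emit:
move_arm(
  motion=[0,0,0,0,0,0,0.45,0,0,0,0,0,0,0.45,0,0,0,0,0,0,0.45],
)

```text
time: 6.82
tool_pos: [0.4945, -0.006, 0.1412]
ee_rot: [3.129, 0.004, 1.679]
wrist_force: [-1.2, -1.5, 13.3]
width: 0.042
finger_force: 6.5
```

```bash
python3 grip.py | head -6; python3 -c "
from bench import robot
o=robot.get_obs();print(o['wrist_force'],o['wrist_torque'],o['finger_force'],o['ee_rot'])"
```

```text
6.8167 [ 0.49449526 -0.00600798  0.14115011] [-1.19448216 -1.50495823 13.28912756]
0.05 [ 0.4541 -0.0038  0.1568] [199. 240.]
0.2 [ 0.473  -0.0018  0.1603] [233. 242.]
0.4 [0.4986 0.0009 0.1604] [281. 242.]
0.6 [0.5237 0.0036 0.1554] [326. 239.]
0.78 [0.5451 0.0059 0.1467] [361. 234.]
[-1.03684651 -0.63720652 13.05883014] [-0.18159589  0.58680713  0.04069895] 6.486352756619453 [3.12925091 0.00361652 1.67919943]
```

Run:
```python
from h import *
c=robot.get_calibration('wrist');o=robot.get_obs();T=np.array(o['tool_pos'])
print(c['fx'],'depth TCP',np.array(c['R'])[2]@T+c['t'][2],'depth from gap',c['fx']*.0424/81)
for dz in(0,.01,.02,.03):print(dz,proj('wrist',T+[0,0,dz]),proj('wrist',T+[-.021,-.002,dz]),proj('wrist',T+[.021,.002,dz]))
```

```text
366.1731983041697 depth TCP 0.21888571020273284 depth from gap 0.1916758470135407
0 [271.50473334 240.82294323] [236.16726632 240.54236279] [306.73868553 241.10270176]
0.01 [271.67222363 247.01677657] [234.70717768 246.7327887 ] [308.52401425 247.29989433]
0.02 [271.85586409 253.80784762] [233.10607383 253.52108531] [310.48121611 254.09368905]
0.03 [272.05810898 261.28691466] [231.34248935 260.99826082] [312.63636547 261.57459466]
```

The open fingertips sit about 20 mm higher than the TCP, so the finger rode up onto the bar. I'll push with shut fingers instead. First I'll lift clear and move to the front of the grip.

Emit:
move_arm(
  motion=[0,0,0,0,0,-0.4,0.45,0,0,0,0,0,-0.4,0.45,0,0,0,0,-0.2,0,0,0,0,0,0,-0.25,0,0,0,0,0,0,-0.25,0,0,0,0,0,0,0,0,0,0,0,0,0,0,0,0],
)

```text
time: 7.45
tool_pos: [0.4217, -0.013, 0.2167]
ee_rot: [3.135, 0.002, 1.679]
wrist_force: [-0.8, -0.0, 0.1]
width: 0.0123
finger_force: 0.0
```

Emit:
move_arm(
  motion=[0,0,0,0,0,0,0,0,0,0,0,0,0.28,0,0,0,0,0,0,0.28,0,0,0,0,0,0,0.28,0,0,0,0,0,0,0,0,0,0,0,0,0,0,0,0,0,0,0,0.12,0,0,0,0,0,0,0.12,0,0,0,0,0,0,0.12,0,0,0,0,0,0,0.12,0,0,0,0,0,0,0,0,0,0,0,0,0,0,0,0],
)

```text
time: 8.45
tool_pos: [0.4699, -0.0078, 0.1324]
ee_rot: [3.137, 0.001, 1.679]
wrist_force: [0.0, 0.4, 0.8]
width: 0.0005
finger_force: 0.0
```

```bash
python3 grip.py
```

```text
8.45 [ 0.46988994 -0.00783096  0.13236106] [0.03159509 0.44785482 0.77094918]
0.05 [ 0.4541 -0.0038  0.1568] [243. 247.]
0.2 [ 0.473  -0.0018  0.1603] [279. 250.]
0.4 [0.4986 0.0009 0.1604] [328. 250.]
0.6 [0.5237 0.0036 0.1554] [374. 246.]
0.78 [0.5451 0.0059 0.1467] [409. 240.]
[ 269    0   28  138 3574] [282.  67.]
[   0   37   74  182 6817] [ 22. 117.]
[ 519  101   41  121 1019] [543. 175.]
[286 160  88  35 825] [347. 179.]
[ 250  204  153  160 5164] [335. 259.]
[    0   304   266   116 13610] [199. 362.]
[  279   304   281   116 12847] [345. 362.]
```

Emit:
move_arm(
  motion=[0,0,0,0,0.12,0,0,0,0,0,0,0.12,0,0,0,0,0,0,0.12,0,0,0,0,0,0,0.12,0,0,0,0,0,0,0,0,0,0,0,0,0,0,0,0],
)

```text
time: 9.0
tool_pos: [0.515, -0.0025, 0.1297]
ee_rot: [-3.141, -0.0, 1.679]
wrist_force: [-0.3, -0.3, 0.4]
width: 0.0001
finger_force: 0.0
```

```bash
python3 grip.py
```

```text
9.0 [ 0.51501365 -0.00254656  0.12967124] [-0.32331109 -0.29230854  0.36474298]
0.05 [ 0.4541 -0.0038  0.1568] [155. 249.]
0.2 [ 0.473  -0.0018  0.1603] [190. 252.]
0.4 [0.4986 0.0009 0.1604] [240. 252.]
0.6 [0.5237 0.0036 0.1554] [289. 249.]
0.78 [0.5451 0.0059 0.1467] [328. 243.]
[ 149    0   29  140 2698] [163.  68.]
[ 472    0   88  249 2687] [520. 142.]
[515   2  41 110 179] [537.  52.]
[  0  46  22  32 606] [10. 62.]
[360  76  27  26 540] [373.  89.]
[  0 130  11  78 379] [  3. 177.]
[ 281  157   63   35 1016] [314. 174.]
[  279   200   281   220 17041] [352. 338.]
[ 196  239   64   57 1841] [222. 264.]
[268 247  10 120 846] [272. 301.]
[    0   304   266   116 13856] [196. 362.]
[504 406  37  14 275] [527. 414.]
```

View pics/last.png

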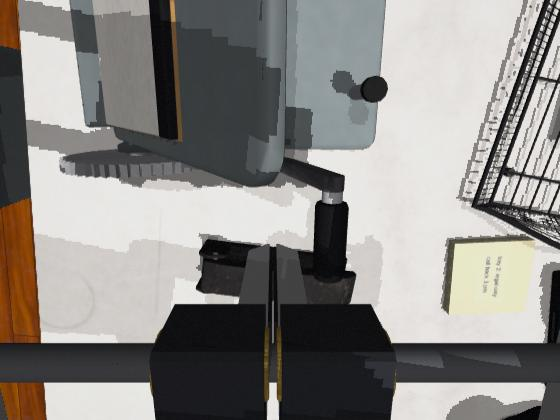

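The lever is thrown back, with the grip at (330, 240) where q = 0.78 predicts (328, 243). Next is the board.

Emit:
move_arm(
  motion=[0,0,0,0,0,-0.38,0,0,0,0,0,0,-0.38,0,0,0,0,0,0,-0.38,0,0,0,0,0,0,-0.38,0,0,0,0,0,0,-0.38,0,0,0,0,0.33,-0.08,0,0,0,0,0,0.33,-0.08,0,0,0,0,0,0.33,-0.08,0,0,0,0,0,0.33,-0.08,0,0,0,0,0,0.33,-0.08,0,0,0,0,0,0,0,0,0,0,0,0,0,0,0.3,0],
)

```text
time: 10.05
tool_pos: [0.4588, 0.159, 0.296]
ee_rot: [3.129, -0.001, 1.683]
wrist_force: [1.2, 0.3, 0.7]
width: 0.0003
finger_force: 0.0
```

Emit:
move_arm(
  motion=[0,0,0,0,0,0.3,0,0,0,0,0,0,0.3,0,0,0,0,0,0,0,0,0,0,0,0,0,0,0],
)

```text
time: 10.38
tool_pos: [0.4562, 0.1564, 0.2282]
ee_rot: [-3.137, 0.001, 1.678]
wrist_force: [0.5, -0.4, 0.5]
width: 0.0009
finger_force: 0.0
```

Emit:
move_arm(
  motion=[0,0,0,0,0.11,0,0,0,0,0,0,0.11,0,0,0,0,0,0,0.1,0.065,0,0,0,0,0,0.1,0.07,0,0,0,0,0,0.11,0.09,0,0,0,0,0,0.1,0.1,0,0,0,0,0,0.09,0.11,0,0,0,0,0,0.09,0.11,0,0,0,0,0,0.05,0.08,0,0,0,0,0,0.05,0.08,0,0,0,0,0,0,0,0,0,0,0,0,0,0,0],
)

```text
time: 11.38
tool_pos: [0.5479, 0.167, 0.1584]
ee_rot: [-3.14, 0.0, 1.679]
wrist_force: [0.1, -0.0, 0.1]
width: 0.0007
finger_force: 0.0
```

```bash
cat > look2.py <<'E'
from h import *
import cv2,sys
o=robot.get_obs();print(o['tool_pos'],o['wrist_force'])
w=robot.snapshot('wrist')[:,:,::-1];s=robot.snapshot('scene')[:,:,::-1]
s=cv2.resize(s[150:350,220:400],(400,444),interpolation=cv2.INTER_CUBIC);w=cv2.resize(w,(400,300))
m=np.zeros((444,800,3),np.uint8);m[:,:400]=s;m[:300,400:]=w;cv2.imwrite('pics/%s.png'%sys.argv[1],m)
E
python3 look2.py m4
```

```text
[0.54785896 0.16699499 0.15844613] [ 0.13414874 -0.02510906  0.14226322]
```

View pics/m4.png

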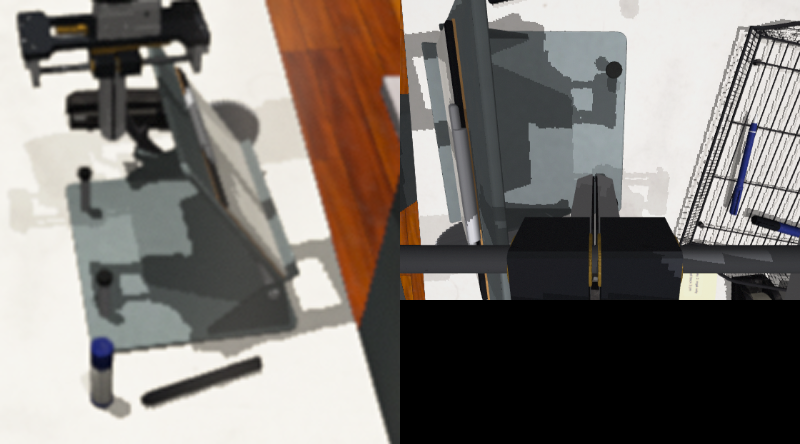

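```bash
cat > board.py <<'E'
from h import *
ps=.1065;O=np.array([.4865,.164,0])
def S(x,y,z):return O+[x*np.cos(ps)-y*np.sin(ps),x*np.sin(ps)+y*np.cos(ps),z]
def B(r,y,t,d=.014):return S(-.09+r*np.cos(t)-d*np.sin(t),y,.064+r*np.sin(t)+d*np.cos(t))
if __name__=='__main__':
  for t in(.3,.35,.4,.5,.7,.9,.98,1.05,1.13):
    print(t,*[proj(n,B(.205,y,t)).round() for n in('scene','wrist','top') for y in(.115,-.115)])
E
python3 board.py
```

```text
0.3 [259. 266.] [247. 198.] [342.  32.] [326. 373.] [213. 193.] [294. 186.]
0.35 [261. 263.] [249. 195.] [338.  28.] [322. 382.] [212. 194.] [294. 186.]
0.4 [263. 259.] [250. 192.] [332.  24.] [317. 392.] [212. 194.] [294. 187.]
0.5 [268. 253.] [254. 186.] [317.  16.] [305. 413.] [211. 197.] [295. 189.]
0.7 [280. 241.] [264. 175.] [261.  -4.] [264. 459.] [209. 204.] [296. 196.]
0.9 [296. 230.] [277. 165.] [160. -29.] [198. 509.] [208. 214.] [297. 206.]
0.98 [302. 226.] [283. 161.] [104. -39.] [165. 529.] [208. 219.] [298. 211.]
1.05 [309. 223.] [288. 159.] [ 48. -49.] [132. 546.] [208. 224.] [299. 216.]
1.13 [316. 220.] [295. 156.] [-25. -59.] [ 91. 564.] [207. 229.] [299. 221.]
```

```bash
cat > pawl.py <<'E'
from board import *
import cv2
t=robot.snapshot('top')
for q in(.05,.3,.78):
    a=q-.305;f=lambda y:S(-.018+.129*np.sin(a),y,.032+.129*np.cos(a))
    pts=[proj('top',f(y)) for y in np.linspace(-.148,-.182,6)]
    print(q,proj('scene',f(-.165)).round(),pts[0].round(),[int(t[int(round(p[1])),int(round(p[0]))].max()) for p in pts])
E
python3 pawl.py
python3 - <<'E'
from bench import robot
print(robot.get_obs()['time'])
E
```

```text
0.05 [303. 175.] [311. 237.] [220, 225, 225, 225, 225, 228]
0.3 [291. 175.] [310. 226.] [200, 201, 227, 224, 225, 226]
0.78 [268. 181.] [308. 205.] [20, 17, 17, 15, 37, 45]
11.5333
```

The board did not move: its upper edge still matches 0.97–0.98 rad and the finger slipped over the top edge. The pawl is confirmed off, with the grip dark at its q = 0.78 position. I'll retry lower on the bare strip, in smaller steps.

Emit:
move_arm(
  motion=[0,0,0,0,0,-0.4,0,0,0,0,0,0,-0.4,0,0,0,0,0,0,-0.4,0,0,0,0,0,0,-0.4,0,0,0,0,0,-0.38,0,0,0,0,0,0,-0.38,0,0,0,0,0,0,-0.34,0,0,0,0,0,0,0,0.34,0,0,0,0,0,0,0.34,0,0,0,0,0,0,0.34,0,0,0,0,0,0,0,0,0,0,0,0,0,0,0],
)

```text
time: 12.53
tool_pos: [0.4372, 0.1549, 0.216]
ee_rot: [-3.138, 0.0, 1.679]
wrist_force: [-0.4, 0.3, 1.2]
width: 0.0005
finger_force: 0.0
```

Emit:
move_arm(
  motion=[0,0,0,0,0.1,0,0,0,0,0,0,0.1,0,0,0,0,0,0,0,0,0,0,0,0,0,0,0,0],
)

```text
time: 12.87
tool_pos: [0.4608, 0.1576, 0.2194]
ee_rot: [3.138, -0.0, 1.679]
wrist_force: [-0.5, -0.4, 0.3]
width: 0.0004
finger_force: 0.0
```

Emit:
move_arm(
  motion=[0,0,0,0,0.1,0,0,0,0,0,0,0,0,0,0,0,0,0,0,0,0],
)

```text
time: 13.12
tool_pos: [0.4692, 0.1584, 0.2172]
ee_rot: [-3.141, -0.0, 1.679]
wrist_force: [-0.1, -0.2, -0.4]
width: 0.0006
finger_force: 0.0
```

Emit:
move_arm(
  motion=[0,0,0,0,0.1,0.03,0,0,0,0,0,0,0,0,0,0,0,0,0,0,0],
)

```text
time: 13.37
tool_pos: [0.4787, 0.1594, 0.2135]
ee_rot: [-3.14, 0.0, 1.679]
wrist_force: [-0.2, -0.6, -0.1]
width: 0.0006
finger_force: 0.0
```

Emit:
move_arm(
  motion=[0,0,0,0,0.08,0.04,0,0,0,0,0,0,0,0,0,0,0,0,0,0,0],
)

```text
time: 13.62
tool_pos: [0.4867, 0.1603, 0.2098]
ee_rot: [-3.141, 0.0, 1.679]
wrist_force: [-0.3, -0.2, 0.3]
width: 0.0004
finger_force: 0.0
```

Run:
```python
from board import *
import cv2
o=robot.get_obs();print(o['tool_pos'],o['wrist_force'],o['wrist_torque'])
w=robot.snapshot('wrist');cv2.imwrite('pics/w5.png',w[:,:,::-1])
T=np.array(o['tool_pos'])
print('tcp',proj('wrist',T),proj('wrist',T+[0,0,.02]))
for t in(.7,.8,.9,.98,1.05):print(t,proj('wrist',B(.205,0,t)).round(),proj('wrist',B(.155,0,t)).round())
# row profile of colours
for v in(40,100,150):print([tuple(int(x) for x in w[v,u]) for u in range(100,330,14)])
```

```text
[0.48666829 0.16032239 0.20978487] [-0.31299125 -0.18600219  0.28708909] [-0.04871486  0.04990061  0.02461641]
tcp [271.70284897 240.76418183] [271.59771903 253.61570186]
0.7 [368. 233.] [301. 218.]
0.8 [348. 242.] [284. 222.]
0.9 [322. 250.] [265. 227.]
0.98 [297. 256.] [247. 230.]
1.05 [272. 261.] [231. 232.]
[(218, 214, 212), (136, 132, 130), (136, 134, 131), (139, 136, 134), (138, 135, 133), (138, 135, 132), (140, 136, 135), (141, 138, 136), (77, 84, 84), (79, 86, 84), (81, 86, 87), (77, 82, 83), (80, 84, 86), (76, 81, 84), (84, 89, 92), (230, 227, 225), (229, 229, 225)]
[(230, 227, 224), (229, 227, 225), (137, 133, 131), (63, 67, 68), (128, 125, 122), (126, 123, 119), (127, 123, 121), (125, 123, 119), (128, 125, 121), (22, 22, 26), (79, 84, 85), (78, 82, 84), (77, 82, 85), (77, 81, 83), (102, 109, 110), (141, 150, 153), (142, 151, 154)]
[(138, 134, 131), (138, 136, 133), (140, 137, 134), (139, 136, 133), (61, 65, 66), (127, 125, 121), (129, 126, 123), (129, 126, 124), (127, 123, 121), (109, 109, 113), (57, 60, 62), (56, 61, 61), (77, 81, 84), (80, 84, 84), (112, 119, 121), (141, 151, 153), (143, 153, 155)]
```

Emit:
move_arm(
  motion=[0,0,0,0,0.07,0.045,0,0,0,0,0,0.07,0.05,0],
)

```text
time: 13.83
tool_pos: [0.5009, 0.1619, 0.2016]
ee_rot: [3.14, -0.0, 1.679]
wrist_force: [-1.2, -0.4, 5.0]
width: 0.0007
finger_force: 2.3
```

```bash
cat > edge.py <<'E'
from board import *
import cv2
o=robot.get_obs();T=np.array(o['tool_pos']);d=(T-O)[:2]@[np.cos(ps),np.sin(ps)]+.09
h=T[2]-.064;rho=np.hypot(d,h);print(o['time'],T,o['wrist_force'],'dx',d,'h',h,'rho',rho,'theta tip',np.arctan2(h,d)-np.arcsin(.014/rho))
for n,vs in(('wrist',(40,100,150)),):
  w=robot.snapshot(n);cv2.imwrite('pics/w6.png',w[:,:,::-1])
  for v in vs:
    r=w[v].astype(int).max(1);k=[u for u in range(60,480) if abs(r[u]-r[u-2])>18];print(v,k)
    for t in np.arange(.2,1.1,.1):
      a,b=proj(n,B(.205,.115,t)),proj(n,B(.205,-.115,t));print(round(t,2),int(a[0]+(b-a)[0]*(v-a[1])/(b-a)[1]),end=' ')
    print()
E
python3 edge.py
```

```text
13.8333 [0.50090591 0.16190987 0.20162388] [-1.18880459 -0.40189624  4.98943012] dx 0.10410210817123536 h 0.13762388251405705 rho 0.1725618207018533 theta tip 0.8419764439569059
40 [66, 67, 68, 80, 81, 97, 98, 99, 186, 187, 188, 202, 294, 295, 305, 306, 307]
0.2 400 0.3 400 0.4 396 0.5 388 0.6 375 0.7 356 0.8 330 0.9 297 1.0 256 
100 [68, 69, 70, 81, 82, 83, 118, 119, 120, 121, 136, 137, 205, 206, 207, 221, 222, 223, 224, 225, 226, 293, 304, 305, 324, 325, 331, 332, 338, 339, 341, 359, 360, 361, 478, 479]
0.2 395 0.3 395 0.4 391 0.5 383 0.6 371 0.7 353 0.8 328 0.9 296 1.0 256 
150 [82, 83, 84, 124, 125, 140, 141, 142, 207, 208, 219, 223, 224, 225, 226, 252, 292, 303, 304, 353, 354, 355, 461, 462, 463, 465, 466, 468, 469, 470, 471, 472, 473, 476, 477, 478, 479]
0.2 390 0.3 390 0.4 387 0.5 379 0.6 367 0.7 350 0.8 326 0.9 295 1.0 257
```

```bash
python3 edge.py
python3 - <<'E'
import cv2
a=cv2.imread('pics/w6.png');cv2.imwrite('pics/w6b.png',a)
E
```

```text
13.8833 [0.50199888 0.16193084 0.19997412] [ 0.01302303 -0.30555164  3.00449564] dx 0.10519111821427767 h 0.13597411765384282 rho 0.1719131525593991 theta tip 0.8308276697910423
40 [65, 67, 68, 77, 78, 79, 97, 98, 183, 184, 185, 186, 202, 203, 296, 297, 306, 307, 308]
0.2 401 0.3 401 0.4 397 0.5 389 0.6 376 0.7 357 0.8 332 0.9 298 1.0 257 
100 [69, 70, 79, 80, 116, 117, 118, 134, 135, 205, 206, 207, 221, 222, 223, 224, 225, 226, 294, 295, 305, 306, 325, 326, 330, 331, 332, 337, 338, 340, 358, 359, 360, 478, 479]
0.2 396 0.3 396 0.4 392 0.5 385 0.6 372 0.7 354 0.8 329 0.9 297 1.0 257 
150 [80, 81, 82, 121, 122, 123, 138, 139, 140, 207, 208, 219, 224, 225, 226, 252, 253, 304, 305, 353, 354, 461, 462, 465, 466, 467, 468, 470, 471, 472, 473, 476, 477, 478, 479]
0.2 391 0.3 391 0.4 388 0.5 381 0.6 369 0.7 351 0.8 327 0.9 296 1.0 258
```

View pics/w6b.png

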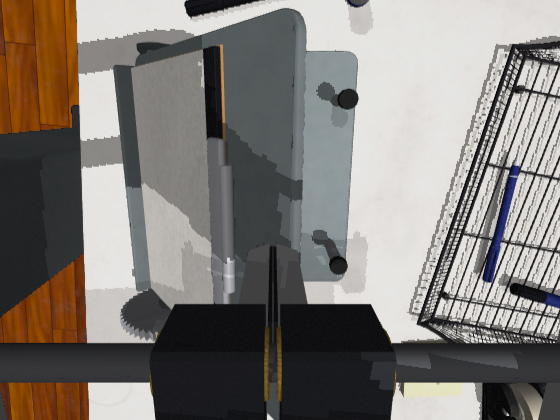

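The finger is on the bare strip, between the clip bar (u ≈ 235) and the board's edge (u ≈ 298), and the board is moving down (about 0.9). The real tips bear about 18 mm above the TCP, so I'll lower the path to suit and follow the arc.

Emit:
move_arm(
  motion=[0,0,0,0,0.05,0.08,0,0,0,0,0,0.05,0.08,0,0,0,0,0,0.08,0.1,0,0,0,0,0,0.08,0.11,0,0,0,0,0,0,0,0],
)

```text
time: 14.35
tool_pos: [0.5267, 0.1645, 0.1613]
ee_rot: [-3.139, 0.0, 1.679]
wrist_force: [0.3, 0.3, -1.0]
width: 0.0005
finger_force: 0.0
```

```bash
python3 edge.py
```

```text
14.35 [0.52666603 0.16451031 0.16125509] [ 0.29032533  0.27806093 -1.01610201] dx 0.12999269933361762 h 0.0972550872988733 rho 0.16234732484876915 theta tip 0.5559791255081564
40 [68, 70, 79, 80, 86, 87, 207, 209, 212, 214, 215, 216, 217, 218, 221, 222, 323, 325, 333, 334, 335]
0.2 381 0.3 379 0.4 373 0.5 361 0.6 343 0.7 316 0.8 279 0.9 232 1.0 172 
100 [63, 64, 65, 68, 69, 84, 85, 86, 98, 99, 198, 199, 219, 220, 221, 222, 223, 224, 321, 323, 331, 332, 337, 338, 339, 340, 474, 475, 478, 479]
0.2 377 0.3 375 0.4 369 0.5 358 0.6 340 0.7 314 0.8 279 0.9 233 1.0 176 
150 [70, 72, 75, 76, 91, 92, 97, 98, 200, 201, 202, 204, 205, 206, 226, 227, 228, 249, 250, 329, 330, 336, 337, 338, 457, 458, 461, 462, 466, 467, 470, 471, 474, 475, 476, 477, 478, 479]
0.2 373 0.3 371 0.4 366 0.5 355 0.6 337 0.7 313 0.8 279 0.9 235 1.0 179
```

The slope is about 0.67 against 0.65 planned, so this is tracking well.

Emit:
move_arm(
  motion=[0,0,0,0,0.08,0.11,0,0,0,0,0,0.08,0.11,0,0,0,0,0,0.06,0.12,0,0,0,0,0,0,0,0],
)

```text
time: 14.73
tool_pos: [0.5484, 0.1669, 0.1264]
ee_rot: [-3.139, 0.0, 1.679]
wrist_force: [-0.3, -0.4, -0.6]
width: 0.0005
finger_force: 0.0
```

```bash
python3 edge.py
```

```text
14.7333 [0.54841775 0.16687471 0.12637584] [-0.29925608 -0.39371238 -0.57799323] dx 0.15187251397927515 h 0.062375837217929 rho 0.16418284188983542 theta tip 0.3043320036341016
40 [184, 185, 186, 211, 212, 213, 214, 340, 341, 344, 345]
0.2 358 0.3 354 0.4 344 0.5 326 0.6 298 0.7 259 0.8 204 0.9 130 1.0 34 
100 [77, 78, 187, 188, 189, 213, 214, 215, 216, 218, 219, 337, 338, 340, 341, 342, 470, 471, 477, 478, 479]
0.2 355 0.3 350 0.4 341 0.5 324 0.6 297 0.7 259 0.8 206 0.9 135 1.0 44 
150 [75, 76, 77, 190, 191, 192, 198, 199, 200, 225, 226, 252, 253, 334, 335, 336, 338, 339, 455, 456, 459, 460, 463, 464, 467, 468, 470, 472, 473, 474, 476, 477, 478, 479]
0.2 352 0.3 348 0.4 338 0.5 322 0.6 296 0.7 260 0.8 209 0.9 140 1.0 52
```

Emit:
move_arm(
  motion=[0,0,0,0,0.05,0.14,0,0,0,0,0,0,0,0,0,0,0,0,0,0,0],
)

```text
time: 15.03
tool_pos: [0.5524, 0.1675, 0.1146]
ee_rot: [-3.139, -0.0, 1.679]
wrist_force: [0.2, 0.2, 1.3]
width: 0.0004
finger_force: 0.0
```

```bash
python3 edge.py
python3 - <<'E'
from board import *
import cv2
s=robot.snapshot('scene')
for t in(.25,.3,.35,.4,.45):
  f=[proj('scene',B(.205,y,t,d)) for y in(.115,-.115) for d in(.014,.008)];print(t,[x.round(1) for x in f])
for v in (215,225,235,245,255):
  r=s[v].astype(int).max(1);print(v,[(u,int(r[u])) for u in range(238,300) if abs(r[u]-r[u-1])>12])
for v in (225,245):
  print(v,[round(float((lambda a,b:a[0]+(b-a)[0]*(v-a[1])/(b-a)[1])(proj('scene',B(.205,.115,t)),proj('scene',B(.205,-.115,t)))),1) for t in(.2,.25,.3,.35,.4,.45,.5)])
E
```

```text
15.0333 [0.55238164 0.16745888 0.11459836] [0.21286217 0.16832476 1.27973344] dx 0.15587604889804896 h 0.050598364374965565 rho 0.16388269309932862 theta tip 0.22834466229936973
40 [185, 186, 187, 213, 214, 215, 216, 347, 348, 350, 351]
0.2 354 0.3 348 0.4 337 0.5 317 0.6 286 0.7 241 0.8 177 0.9 89 1.0 -26 
100 [71, 72, 188, 189, 190, 215, 216, 217, 219, 343, 344, 345, 346, 347, 348, 473, 474]
0.2 350 0.3 345 0.4 334 0.5 315 0.6 286 0.7 242 0.8 181 0.9 97 1.0 -14 
150 [69, 70, 191, 192, 193, 200, 201, 202, 228, 229, 230, 248, 249, 340, 341, 342, 343, 344, 345, 457, 458, 462, 463, 465, 466, 469, 470, 471, 473, 474, 475, 476, 478]
0.2 348 0.3 343 0.4 332 0.5 314 0.6 285 0.7 243 0.8 184 0.9 103 1.0 -4 
0.25 [array([257.8, 268.9]), array([257.2, 270.7]), array([246. , 201.1]), array([245.5, 202.9])]
0.3 [array([259.4, 265.7]), array([258.6, 267.6]), array([247.3, 198. ]), array([246.6, 199.8])]
0.35 [array([261.1, 262.5]), array([260.2, 264.4]), array([248.7, 195. ]), array([248. , 196.8])]
0.4 [array([263.2, 259.3]), array([262.1, 261.2]), array([250.4, 192. ]), array([249.5, 193.8])]
0
[... 272 characters left out ...]
54, 161), (255, 103), (258, 68), (264, 75), (268, 47), (270, 74), (275, 75), (276, 103), (277, 117), (283, 65), (284, 37), (285, 83), (286, 135), (287, 170), (288, 218), (289, 233)]
235 [(249, 174), (250, 136), (256, 86), (260, 103), (269, 96), (270, 74), (278, 96), (279, 115), (285, 94), (286, 53), (287, 72), (288, 142), (289, 168)]
245 [(250, 202), (251, 158), (252, 131), (257, 100), (259, 133), (278, 110), (279, 86), (288, 25), (290, 100), (291, 155), (292, 169)]
255 [(252, 172), (253, 137), (259, 115), (261, 130), (286, 113), (287, 68), (288, 30), (292, 71), (293, 147), (294, 171)]
225 [248.5, 250.2, 252.1, 254.2, 256.6, 259.3, 262.2]
245 [251.9, 253.7, 255.7, 257.9, 260.4, 263.2, 266.3]
```

The slope now reads about 0.35 in the scene view and 0.354 from the contact, which is the target. Next I'll lift off and go behind the grip, staying low because of the cabinet.

Emit:
move_arm(
  motion=[0,0,0,0,0,-0.3,0,0,0,0,0,0,-0.3,0,0,0,0,0,0,-0.25,0,0,0,0,-0.35,0.06,0,0,0,0,0,-0.35,0.06,0,0,0,0,0,-0.35,0.06,0,0,0,0,0,-0.35,0.06,0,0,0,0,0,-0.32,0.06,0,0,0,0,0,0,0,0,0,0,0,0,0,0,0,0],
)

```text
time: 15.97
tool_pos: [0.6015, -0.0017, 0.2006]
ee_rot: [-3.141, -0.001, 1.676]
wrist_force: [-0.6, 0.6, 0.4]
width: 0.0006
finger_force: 0.0
```

```bash
cat > board2.py <<'E'
from board import *
s=robot.snapshot('scene')
for v in (215,225,235,245,255):
  r=s[v].astype(int).max(1);print(v,[(u,int(r[u])) for u in range(238,275) if abs(r[u]-r[u-1])>12],[round(float((lambda a,b:a[0]+(b-a)[0]*(v-a[1])/(b-a)[1])(proj('scene',B(.205,.115,t)),proj('scene',B(.205,-.115,t)))),1) for t in(.25,.3,.35,.4,.45)])
E
python3 board2.py; python3 pawl.py
```

```text
215 [(252, 206), (253, 144), (254, 129), (274, 165)] [248.4, 250.3, 252.4, 254.7, 257.3]
225 [(254, 198), (255, 144)] [250.2, 252.1, 254.2, 256.6, 259.3]
235 [(244, 198), (245, 147), (246, 124), (247, 106), (249, 76), (250, 58), (255, 85), (256, 104), (257, 130)] [251.9, 253.9, 256.1, 258.5, 261.3]
245 [(250, 197), (251, 155), (252, 132), (257, 98), (259, 132)] [253.7, 255.7, 257.9, 260.4, 263.2]
255 [(251, 215), (252, 172), (253, 137), (259, 115), (261, 129)] [255.4, 257.4, 259.8, 262.3, 265.2]
0.05 [303. 175.] [311. 237.] [50, 52, 55, 55, 58, 59]
0.3 [291. 175.] [310. 226.] [75, 81, 89, 88, 107, 119]
0.78 [268. 181.] [308. 205.] [16, 14, 14, 5, 19, 52]
```

The board still reads about 0.355 with the tool off it, and the pawl is still off. Now I'll lower behind the grip and push it forward.

Emit:
move_arm(
  motion=[0,0,0,0,0,0.3,0,0,0,0,0,0,0.3,0,0,0,0,0,0,0.28,0,0,0,0,0,0,0,0,0,0,0,0,-0.13,0,0,0,0,0,0,-0.13,0,0,0,0,0,0,-0.13,0,0,0,0,0,0,-0.12,0,0,0,0,0,0,-0.12,0,0,0,0,0,0,-0.12,0,0,0,0,0,0,-0.12,0,0],
)

```text
time: 16.98
tool_pos: [0.5272, -0.0072, 0.1284]
ee_rot: [3.105, 0.003, 1.682]
wrist_force: [7.7, 5.1, 37.1]
width: 0.0002
finger_force: 16.2
```

Emit:
move_arm(
  motion=[0,0,0,0,-0.1,0,0,0,0,0,0,-0.1,0,0,0,0,0,0,-0.08,0,0,0,0,0,0,0,0,0,0,0,0,0,0,0,0],
)

```text
time: 17.4
tool_pos: [0.487, -0.0119, 0.1133]
ee_rot: [3.141, -0.0, 1.68]
wrist_force: [0.9, 0.6, -0.4]
width: 0.0006
finger_force: 0.0
```

```bash
python3 board2.py; python3 grip.py
```

```text
215 [(252, 205), (253, 144), (254, 130), (274, 167)] [248.4, 250.3, 252.4, 254.7, 257.3]
225 [(254, 197), (255, 144)] [250.2, 252.1, 254.2, 256.6, 259.3]
235 [(249, 172), (250, 135), (257, 130)] [251.9, 253.9, 256.1, 258.5, 261.3]
245 [(250, 201), (251, 155), (252, 132), (256, 112), (257, 98), (259, 133)] [253.7, 255.7, 257.9, 260.4, 263.2]
255 [(252, 172), (253, 138), (261, 130)] [255.4, 257.4, 259.8, 262.3, 265.2]
17.45 [ 0.4869135  -0.01202902  0.11241098] [-0.12839135  0.63343981 -0.10950299]
0.05 [ 0.4541 -0.0038  0.1568] [204. 250.]
0.2 [ 0.473  -0.0018  0.1603] [244. 253.]
0.4 [0.4986 0.0009 0.1604] [299. 254.]
0.6 [0.5237 0.0036 0.1554] [352. 250.]
0.78 [0.5451 0.0059 0.1467] [391. 243.]
[ 354    0   37  120 3375] [371.  60.]
[   0   36   42  174 3231] [ 12. 108.]
[ 517   96   43  127 1200] [543. 173.]
[150 133 130  13 923] [217. 139.]
[ 190  144   99   46 2018] [238. 167.]
[ 185  200   41   96 3371] [206. 247.]
[225 239  42  57 896] [239. 263.]
[268 244  10 122 890] [272. 302.]
[  279   246   281   174 15807] [347. 347.]
[    0   304   266   116 13988] [195. 362.]
```

The grip blob is at (206, 247), which corresponds to q of about 0.055, so the pawl is on. I'll back off, lift and verify.

Emit:
move_arm(
  motion=[0,0,0,0,0.1,0,0,0,0,0,0,0,-0.35,0,0,0,0,0,0,-0.35,0,0,0,0,0,0,-0.35,0,0,0,0,0,0,-0.35,0,0,0,0,0,0,-0.3,0,0,0,0,0,-0.35,0,0,0,0,0,0,-0.35,0,0,0,0,0,0,-0.35,0,0,0,0,0,0,0,0,0,0,0,0,0,0,0,0],
)

```text
time: 18.42
tool_pos: [0.3929, -0.023, 0.2829]
ee_rot: [3.14, 0.0, 1.678]
wrist_force: [-0.2, 0.4, 0.6]
width: 0.0005
finger_force: 0.0
```

```bash
python3 board2.py; python3 grip.py
python3 - <<'E'
from h import *
import cv2
a=cv2.imread('pics/top0.png')[:,:,::-1].astype(int)
t=robot.snapshot('top').astype(int)
for n,(u0,u1,v0,v1) in dict(stapler=(326,346,190,246),marker=(192,210,213,260),glue=(188,204,194,214)).items():
  for w in(a,t):
    m=w[v0:v1,u0:u1].max(2)<70;y,x=np.nonzero(m);print(n,m.sum(),(x.mean()+u0).round(1),(y.mean()+v0).round(1))
E
```

```text
215 [(252, 206), (253, 143), (254, 130), (274, 167)] [248.4, 250.3, 252.4, 254.7, 257.3]
225 [(254, 199), (255, 144)] [250.2, 252.1, 254.2, 256.6, 259.3]
235 [(249, 173), (250, 135), (257, 129)] [251.9, 253.9, 256.1, 258.5, 261.3]
245 [(250, 201), (251, 156), (252, 132), (256, 113), (257, 98), (259, 132)] [253.7, 255.7, 257.9, 260.4, 263.2]
255 [(252, 171), (253, 138), (259, 115), (261, 130)] [255.4, 257.4, 259.8, 262.3, 265.2]
18.4667 [ 0.3935415  -0.02293214  0.28250642] [ 0.16527265 -0.68171103 -0.38790616]
0.05 [ 0.4541 -0.0038  0.1568] [339. 180.]
0.2 [ 0.473  -0.0018  0.1603] [361. 181.]
0.4 [0.4986 0.0009 0.1604] [389. 181.]
0.6 [0.5237 0.0036 0.1554] [415. 180.]
0.78 [0.5451 0.0059 0.1467] [434. 178.]
[ 415    0   21  113 1355] [426.  63.]
[505  24  55 170 884] [534. 126.]
[  0  44  53  94 537] [31. 81.]
[  97   45  100  148 4454] [123. 111.]
[  0  66  15  17 162] [ 5. 74.]
[ 311  155  113   75 1968] [352. 199.]
[554 237   6  73 221] [558. 282.]
[268 247  10 108 705] [272. 303.]
[    0   304   266   116 14950] [185. 362.]
[  279   304   281   116 13815] [356. 360.]
[  0 371 115  11 270] [ 53. 380.]
[450 383  24  37 191] [462. 401.]
[ 477  382   70   38 2347] [510. 400.]
stapler 531 335.7 218.9
stapler 325 335.7 212.4
marker 164 201.8 236.7
marker 156 201.7 236.7
glue 32 198.3 203.6
glue 27 198.0 203.4
```

Run:
```python
from h import *
import cv2
a=cv2.imread('pics/top0.png')[:,:,::-1].astype(int);t=robot.snapshot('top').astype(int)
for v in range(192,246,6):
  print(v,[[int(x)+322 for x in (lambda k:(k.min(),k.max()))(np.nonzero(w[v,322:350].max(1)<70)[0])] if (w[v,322:350].max(1)<70).any() else None for w in(a,t)], t[v,336])
s0=cv2.imread('pics/scene0.png')[:,:,::-1].astype(int);s=robot.snapshot('scene').astype(int)
for w in(s0,s):
  m=w[185:212,245:283].max(2)<60;y,x=np.nonzero(m);print(m.sum(),x.min()+245,x.mean()+245,y.mean()+185)
g=t[222:250,305:325].max(2)<50;y,x=np.nonzero(g);print('grip top',g.sum(),x.mean()+305,y.mean()+222)
```

```text
192 [None, None] [224 222 214]
198 [[331, 341], [331, 341]] [61 57 54]
204 [[331, 341], [331, 341]] [53 50 50]
210 [[331, 341], [331, 342]] [43 45 45]
216 [[330, 341], [324, 348]] [35 68 69]
222 [[330, 341], [322, 340]] [52 87 87]
228 [[330, 341], [322, 339]] [57 96 97]
234 [[322, 342], [322, 338]] [44 81 81]
240 [[329, 341], [323, 336]] [15 32 31]
480 250 267.3020833333333 198.63958333333332
238 251 271.3613445378151 196.2983193277311
grip top 152 317.8618421052632 236.17763157894737
```

```bash
python3 -c "
from bench import robot
print(robot.close_job())"
```

```text
the job is handed in; nothing more can be done
None
```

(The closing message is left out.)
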